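# Pack tested power converters in layers with dividers and lock the carrier

## Robot

A 6-joint arm with a two-finger parallel gripper is mounted at the origin on the work surface. World frame = base frame: x ahead of the robot, y to its left, z up, the work surface at z = 0. Lengths are in mm, angles in rad, forces in N, time in s.
With the tool pointing down it reaches from about 400 to 925 mm from the base axis. Payload 3.4 kg.
Tool frame: the origin (TCP) lies at the very end of the fingers, on their centre line; the grasp point (between the pads) lies 19 mm behind it (grip_point_offset is the distance from the TCP to the grasp point, in mm); z points along the fingers, y is the line along which they close (so a half turn about z gives the same grasp; the last joint's range is limited). The gripper opens to 85 mm and grips with 20 to 120 N. Pads are 22 mm wide; open, the fingers measure 114 mm over their backs; the gripper's body (76 mm by 85 mm) begins 54 mm behind the grasp point. The pads swing forward as they close: fully open they stand 13 mm farther back than shut.
Start: joints at [-0.073, 0.307, 1.506, -0, 1.328, -0.073], TCP at [575.005, -0.025, 231.305] pointing down, gripper open.
Joint ranges: [-3.12, 3.12], [-1.05, 2.28], [0.14, 2.33], [-1.42, 4.57], [0.1, 2.73], [-2.68, 2.68]. Speed limits (rad/s): [2.57, 2.57, 3.14, 3.14, 3.14, 3.14].

## Interface

Orientations are given as a unit quaternion [x, y, z, w].
In Python, from plant import * gives the robot as it stands. Calls block until the motion is done:
- move_to(position, orientation): joint-space move of the TCP to a pose.
- movel(position, feed=150, ori=None, guard=None): straight line of the TCP; ori=None keeps the orientation; feed is the mean speed in mm/s. With guard (N) it stops when the force on the tool has changed by that much, and returns True; else False.
- move_j(angles): joint-space move.
- command_gripper(opening): finger opening in mm; the grip force is fixed at half the most; returns when the fingers have stopped.
- pause(seconds).
- inverse_kinematics(position, orientation): joint angles nearest the present ones, or None.
- state(): the state.
- grab_frame(name): name is "scene" or "side" or "wrist"; returns a dict with "color" (384x512x3 uint8, red, green, blue), "vertical_fov" (degrees; the focal length in pixels is half the picture's height over the tangent of half this angle, whatever the lens; pixels are square), "cx", "cy" (the principal point, pixels), "position" and "orientation" of the camera in the world. Camera axes: x right, y down, z forward; pixel columns grow to the right and rows downward; lengths in mm; the calibration is good to about 2 mm. A picture is of the moment at which its call begins. There is no depth.
A pose or a line that the arm cannot do raises Unreachable and nothing moves.
- finish_job(): hands the job in; it is judged then, once.
The state is a dict: "time": time; "joint_pos": joint angles; "qd": joint speeds; "tau": joint torques, N m; "tcp_pos": TCP position; "orientation": TCP orientation; "wrist_force": force on the tool from outside, world axes, zero at the start; "torque": the same for the moment, N m; "gripper_width": finger opening in mm; "finger_force": force on a finger pad.
Only numpy, scipy, OpenCV 4.12 (cv2) and the standard library are available. Lean on these libraries where they do the work, as an engineer would, in place of code of your own. Each camera call takes 0.05 s, during which the arm holds its last target. There are 200 camera calls.

## Task

Pack all the black power converters on the bench squarely onto the carrier, two side by side in each layer (an odd last one takes either place of the top layer), with one grey divider sheet laid squarely between each layer and the next; a divider you do not need stays off the carrier. When the stack is complete, slide the carrier's lock all the way towards the stack to its end stop, and only then push the plunger down through its whole stroke and let it come up again. Leave the transformer, the solder spool and the screwdriver where they are.

Things in the scene. Friction and masses are not known exactly. Their poses are not given: they have to be found in the camera images.
- carrier: Fixed aluminium carrier, Origin: centre of the packing plate's underside, on the bench. Plate 80 mm along x, 130 along y, 10 thick; a rim and middle rib 4 mm high form two trays 64 (x) by 50 mm (y) inside. Place centres y = +26 and -26 mm, x = 0; converters' long side along its x. The lock's foot reaches y = 155 mm. Undersides of layers 1, 2, 3 are 10, 42, 74 mm above the bench.
- place1_left (a point): Where the underside centre of the left converter of layer 1 belongs (left = carrier's +y), 10 mm above the bench; axes as the carrier's.
- place1_right (a point): Where the underside centre of the right converter of layer 1 belongs (right = carrier's -y), 10 mm above the bench; axes as the carrier's.
- place2_left (a point): Where the underside centre of the left converter of layer 2 belongs (left = carrier's +y), 42 mm above the bench; axes as the carrier's.
- place2_right (a point): Where the underside centre of the right converter of layer 2 belongs (right = carrier's -y), 42 mm above the bench; axes as the carrier's.
- place3_left (a point): Where the underside centre of the left converter of layer 3 belongs (left = carrier's +y), 74 mm above the bench; axes as the carrier's.
- place3_right (a point): Where the underside centre of the right converter of layer 3 belongs (right = carrier's -y), 74 mm above the bench; axes as the carrier's.
- divider_place (a point): Where the underside centre of the first divider belongs, on the bottom layer, 32 mm above the bench; axes as the carrier's.
- lock (a joint): Carrier's lock: 0 = withdrawn, 0.040 m = end stop; grows towards the stack (carrier's -y). Starts within 8 mm of withdrawn, drags with about 2.5 N, stays where left. Its steel tongue (24 mm wide, 5 thick, underside 47 mm above the bench) reaches 40 mm ahead of the handle's middle, at the end stop 10 mm over the first divider's end.
- lock_grip (a point): Centre of the top of the lock's black handle, 90 mm above the bench. The handle is 24 mm along the carrier's x, 14 mm along its y, and 38 mm tall, standing on the tongue; it can be pinched across x from above or pushed.
- plunger (a joint): Sprung plunger: 0 = up, 0.012 m = fully down; about 8 N at full stroke; springs back.
- plunger_top (a point): Centre of the top of the black round plunger (32 mm diameter) on its grey box, fixed to the bench, pressed straight down; its place differs from start to start.
- converter1: Black potted power converter, a closed box 52 mm along x, 38 mm along y, 22 mm high, about 100 g, with a paper label on top; either way round is right. Origin: centre of its underside, z up. May be absent (4 to 6 are there).
- converter2: Black potted power converter, a closed box 52 mm along x, 38 mm along y, 22 mm high, about 100 g, with a paper label on top; either way round is right. Origin: centre of its underside, z up. May be absent (4 to 6 are there).
- converter3: Black potted power converter, a closed box 52 mm along x, 38 mm along y, 22 mm high, about 100 g, with a paper label on top; either way round is right. Origin: centre of its underside, z up. May be absent (4 to 6 are there).
- converter4: Black potted power converter, a closed box 52 mm along x, 38 mm along y, 22 mm high, about 100 g, with a paper label on top; either way round is right. Origin: centre of its underside, z up. May be absent (4 to 6 are there).
- converter5: Black potted power converter, a closed box 52 mm along x, 38 mm along y, 22 mm high, about 100 g, with a paper label on top; either way round is right. Origin: centre of its underside, z up. May be absent (4 to 6 are there).
- converter6: Black potted power converter, a closed box 52 mm along x, 38 mm along y, 22 mm high, about 100 g, with a paper label on top; either way round is right. Origin: centre of its underside, z up. May be absent (4 to 6 are there).
- divider_a: Grey rigid divider sheet 68 mm along x, 128 mm along y, 10 mm thick, about 50 g; on top a 3 mm high rim and middle rib frame two places 63 mm (x) by 50 mm (y), centred at y = +26 and -26 mm. Lies at first on a wooden rest 20 mm high and 34 mm wide, its long edges overhanging by 17 mm. Origin: centre of its underside, z up. Dividers lie on a layer with their x along the carrier's x.
- divider_b: Grey rigid divider sheet 68 mm along x, 128 mm along y, 10 mm thick, about 50 g; on top a 3 mm high rim and middle rib frame two places 63 mm (x) by 50 mm (y), centred at y = +26 and -26 mm. Lies at first on a wooden rest 20 mm high and 34 mm wide, its long edges overhanging by 17 mm. Origin: centre of its underside, z up. Dividers lie on a layer with their x along the carrier's x.
- transformer: Bystander: brass transformer, 60 x 92 x 50 mm; origin at centre of underside.
- spool: Bystander: metal solder spool, 52 mm diameter, 40 mm high; origin at centre of underside.
- screwdriver: Bystander: screwdriver lying on the bench.
Things that resemble listed ones, but are neither listed nor needed, are in the scene too. What is shaped like the converter4 but red is not meant. What is shaped like the divider_a but blue or orange is not meant.

How it is judged (in metres and radians):
On the way, in this order (a step that is already met when the one before it is completed fails the run):
1. a divider lies flat and squarely on the two converters of the bottom layer, let go (distance between any of converter1, converter2, converter3, converter4, converter5, converter6 and place1_left below 0.009 m and distance between any of converter1, converter2, converter3, converter4, converter5, converter6 and place1_right below 0.009 m and ((distance between divider_a and divider_place below 0.012 m and angle between divider_a's own z axis and vertical below 0.09 rad and contact force between divider_a and the fingers below 0.1 N) or (distance between divider_b and divider_place below 0.012 m and angle between divider_b's own z axis and vertical below 0.09 rad and contact force between divider_b and the fingers below 0.1 N))), for 0.2 s.
2. every converter is stacked in its place, two to a layer with a divider between layers ((distance between converter1 and place1_left below 0.009 m or distance between converter1 and place1_right below 0.009 m or distance between converter1 and place2_left below 0.009 m or distance between converter1 and place2_right below 0.009 m or distance between converter1 and place3_left below 0.009 m or distance between converter1 and place3_right below 0.009 m) and (distance between converter2 and place1_left below 0.009 m or distance between converter2 and place1_right below 0.009 m or distance between converter2 and place2_left below 0.009 m or distance between converter2 and place2_right below 0.009 m or distance between converter2 and place3_left below 0.009 m or distance between converter2 and place3_right below 0.009 m) and (distance between converter3 and place1_left below 0.009 m or distance between converter3 and place1_right below 0.009 m or distance between converter3 and place2_left below 0.009 m or distance between converter3 and place2_right below 0.009 m or distance between converter3 and place3_left below 0.009 m or distance between converter3 and place3_right below 0.009 m) and (distance between converter4 and place1_left below 0.009 m or distance between converter4 and place1_right below 0.009 m or distance between converter4 and place2_left below 0.009 m or distance between converter4 and place2_right below 0.009 m or distance between converter4 and place3_left below 0.009 m or distance between converter4 and place3_right below 0.009 m) and (distance between converter5 and place1_left below 0.009 m or distance between converter5 and place1_right below 0.009 m or distance between converter5 and place2_left below 0.009 m or distance between converter5 and place2_right below 0.009 m or distance between converter5 and place3_left below 0.009 m or distance between converter5 and place3_right below 0.009 m) and (distance between converter6 and place1_left below 0.009 m or distance between converter6 and place1_right below 0.009 m or distance between converter6 and place2_left below 0.009 m or distance between converter6 and place2_right below 0.009 m or distance between converter6 and place3_left below 0.009 m or distance between converter6 and place3_right below 0.009 m) and angle between the x axis of each of converter1, converter2, converter3, converter4, converter5, converter6 and the x axis of carrier, either way round below 0.2 rad and angle between each of converter1, converter2, converter3, converter4, converter5, converter6's own z axis and vertical below 0.09 rad and linear speed of each of converter1, converter2, converter3, converter4, converter5, converter6, divider_a, divider_b below 0.03 m/s), for 0.2 s.
3. the lock is slid to its end stop (value of joint lock above 0.0375 m), for 0.2 s.
4. the plunger is pushed fully down (value of joint plunger above 0.0105 m), for 0.05 s.
At the end, for the whole second after the job is handed in: Converters level, within 9 mm (3D) and 11 deg of their places, bottom layer full, middle too if there is a third; dividers between layers, none on top, 12 mm and 11 deg, spare over 120 mm from the carrier's centre; all at rest; lock within 2.5 mm of its stop; plunger up (3 mm) (all of step 2 and distance between any of converter1, converter2, converter3, converter4, converter5, converter6 and place1_left below 0.009 m and distance between any of converter1, converter2, converter3, converter4, converter5, converter6 and place1_right below 0.009 m and (z of each of converter1, converter2, converter3, converter4, converter5, converter6 in the frame of carrier below 0.06 m or (distance between any of converter1, converter2, converter3, converter4, converter5, converter6 and place2_left below 0.009 m and distance between any of converter1, converter2, converter3, converter4, converter5, converter6 and place2_right below 0.009 m)) and (horizontal distance between divider_a and carrier above 0.12 m or (horizontal distance between divider_a and carrier below 0.012 m and angle between the x axis of divider_a and the x axis of carrier, either way round below 0.2 rad)) and (horizontal distance between divider_b and carrier above 0.12 m or (horizontal distance between divider_b and carrier below 0.012 m and angle between the x axis of divider_b and the x axis of carrier, either way round below 0.2 rad)) and (z of each of divider_a, divider_b in the frame of carrier below 0.05 m or z of any of converter1, converter2, converter3, converter4, converter5, converter6 in the frame of carrier above 0.06 m) and value of joint lock above 0.0375 m and value of joint plunger below 0.003 m); the robot touches nothing.
It fails at once if the plunger is pushed before the lock is home (value of joint plunger above 0.006 m and value of joint lock below 0.034 m).
It fails at once if a bystander is moved more than 30 mm (distance of any of transformer, spool, screwdriver from where it was at the start of the episode above 0.03 m).
Of converter1, converter2, converter3, converter4, converter5, converter6 only 4 to 6 are there at a start; the rules pass over those that are not, and their reading is None.
At some moment in a run one of converter1, converter2, converter3, converter4, converter5, converter6 may be knocked a few centimetres aside while the robot is not near it.
Once in a run the grip may slacken for a moment while it holds something.
It also fails if it takes over 210 s, if anything falls off the work surface, if the arm or the gripper's body presses on something with over 40 N, if the wrist force passes 120 N, or if a joint passes its speed limit or range.

## Working session

There is one attempt and no reset: what is moved stays moved. The work goes in short steps, each a Python script; the robot and the scene stay as the last script left them, time stands still between calls to the robot, and variables do not carry over. Pictures are saved under pics/ and viewed, at most 14 in all, crops included, and the job is handed in when it is done.

```bash
ls; mkdir -p pics
python3 - <<'E'
from plant import *
import cv2
for n in ("scene","side","wrist"):
    f=grab_frame(n); cv2.imwrite(f"pics/{n}0.png",f["color"][:,:,::-1]); print(n,f["vertical_fov"],f["cx"],f["cy"],f["position"],f["orientation"])
print(state())
E
```

```text
pics
scene 50.879420488015974 257.78778185299973 195.58637305649071 [1257.84598399 -233.07210078  703.07561569] [ 0.70575912  0.54714276 -0.28191419 -0.35080372]
side 53.30947916155704 250.58223347096236 191.4538441748474 [-122.4392588  -862.20496161  667.89064091] [ 0.82200973 -0.27367775  0.15482642 -0.47479394]
wrist 68.64805935737131 255.80808724619533 192.7092237509478 [575.42277993  74.40111948 372.43891534] [ 9.89335986e-01  2.78645796e-04 -1.12260927e-03  1.45646725e-01]
{'time': 0.15, 'joint_pos': array([-7.35009943e-02,  3.07416277e-01,  1.50736468e+00,  1.26161296e-05,
        1.32839641e+00, -7.34983370e-02]), 'qd': array([ 7.00629868e-05, -2.63570310e-03, -5.27559511e-03, -4.81045663e-04,
        7.66445456e-04, -1.03170977e-03]), 'tau': array([ 7.71606137e-04, -4.57977819e+01, -2.52218986e+01, -9.54763436e-05,
        8.49722768e-03, -4.89260890e-05]), 'tcp_pos': array([5.74475188e+02, 1.81062602e-02, 2.30587249e+02]), 'orientation': array([ 7.07108573e-01,  7.07104546e-01, -5.12988056e-04, -6.03909698e-04]), 'wrist_force': array([-0.02481527, -0.43839599, -0.4693576 ]), 'torque': array([ 0.01124749,  0.02062362, -0.04273912]), 'finger_force': 0.0, 'gripper_width': 85.30509824471301}
```

View pics/scene0.png

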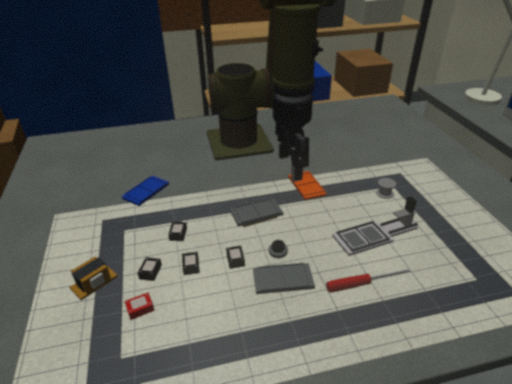

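View pics/side0.png

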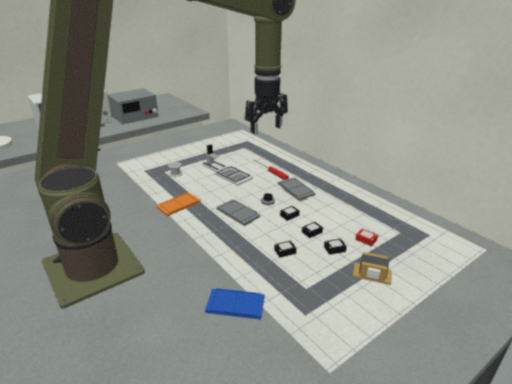

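The two views show four black converters (scene px (177,230), (149,267), (190,261), (235,256)), a red decoy, two grey dividers at (257,212) and (283,277), the carrier at (365,237) with its lock handle at (410,205), and the plunger at (278,247). So I need 2 layers and one divider. Next are rough positions, then wrist views.

```bash
cat > h.py <<'E'
from plant import *
import numpy as np, cv2
from scipy.spatial.transform import Rotation as R
def ray(f,uv):
    uv=np.atleast_2d(np.array(uv,float)); F=f["color"].shape[0]/2/np.tan(np.radians(f["vertical_fov"]/2))
    d=np.c_[(uv[:,0]-f["cx"])/F,(uv[:,1]-f["cy"])/F,np.ones(len(uv))]
    return np.array(f["position"]),R.from_quat(f["orientation"]).apply(d)
def plane(f,uv,z):
    p,d=ray(f,uv); return (p+d*((z-p[2])/d[:,2])[:,None])[:,:2]
def ori(yaw):  # tool down; yaw = world angle of tool y (closing line), reduced to +-90 deg about the start
    yaw=(yaw-0+np.pi/2)%np.pi-np.pi/2
    y=np.array([np.cos(yaw),np.sin(yaw),0]); z=np.array([0,0,-1.]); 
    return R.from_matrix(np.c_[np.cross(y,z),y,z]).as_quat()
def save(f,n): cv2.imwrite(f"pics/{n}.png",f["color"][:,:,::-1])
E
python3 - <<'E'
from h import *
S=grab_frame("scene");D=grab_frame("side")
names=["c1","c2","c3","c4","divA","divB","plunger","carrier","lock","transf","spool","red"]
zs=[22,22,22,22,33,33,40,12,90,50,40,22]
a=plane_s=[plane(S,p,z)[0] for p,z in zip([(177,230),(149,267),(190,261),(235,256),(257,212),(283,277),(278,246),(364,236),(410,203),(93,270),(387,184),(139,304)],zs)]
b=[plane(D,p,z)[0] for p,z in zip([(285,248),(335,246),(312,229),(289,212),(238,211),(296,188),(267,198),(233,173),(210,149),(373,268),(174,169),(367,236)],zs)]
for n,x,y in zip(names,a,b): print(n,x.round(),y.round())
E
```

```text
c1 [ 452. -254.] [ 433. -264.]
c2 [ 565. -328.] [ 547. -339.]
c3 [ 571. -234.] [ 553. -245.]
c4 [ 581. -129.] [ 559. -138.]
divA [448. -43.] [428. -53.]
divB [682. -42.] [665. -54.]
plunger [593. -27.] [539. -55.]
carrier [586. 201.] [581. 198.]
lock [580. 315.] [539. 285.]
transf [ 572. -444.] [ 527. -474.]
spool [429. 344.] [397. 310.]
red [ 668. -352.] [ 652. -362.]
```

Run:
```python
from h import *
import pickle
print(R.from_quat(state()["orientation"]).as_matrix().round(2))
fs={}
for n,p in [("A",(530,-240,280)),("B",(560,-20,280)),("C",(560,190,280))]:
    move_to(p,state()["orientation"] if n=="A" else o) ; o=state()["orientation"]
    pause(.2); fs[n]=grab_frame("wrist"); save(fs[n],"w"+n); print(n,fs[n]["position"])
pickle.dump(fs,open("fs.pkl","wb"))
cv2.imwrite("pics/w1.png",cv2.resize(np.hstack([fs[n]["color"][:,:,::-1] for n in "AB"]),(800,300)))
print(state()["time"])
```

```text
[[-0.  1. -0.]
 [ 1.  0.  0.]
 [ 0. -0. -1.]]
A [ 531.19155481 -164.10372288  421.64637444]
B [561.22807789  52.67529634 421.97115137]
C [561.42239031 262.67217597 422.02033458]
3.725
```

View pics/w1.png

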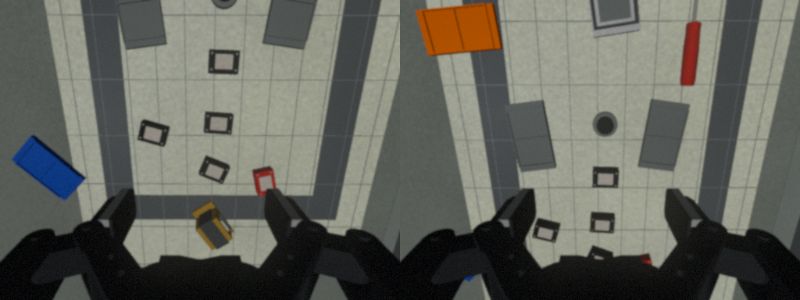

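View pics/wC.png

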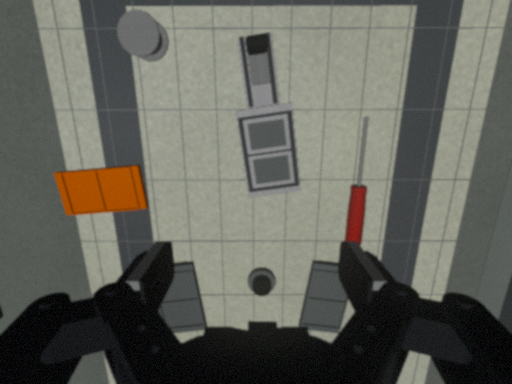

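The wrist views show all four converters in A (full-res px about (287,79), (281,157), (196,170), (273,217)), the two dividers and plunger in B, and the carrier in C at about (269,150) with its lock handle at (258,44). Straight lines look bent, so I'll estimate the lens distortion from points seen in several views.

```bash
cat > det.py <<'E'
from h import *
def blobs(f,lo,hi,amin,amax,chroma=25):
    c=f["color"].astype(int); g=c.mean(2); m=((g>lo)&(g<hi)&(c.max(2)-c.min(2)<chroma)).astype(np.uint8)
    m=cv2.morphologyEx(m,cv2.MORPH_OPEN,np.ones((2,2)))
    out=[]
    for k in cv2.findContours(m,cv2.RETR_EXTERNAL,cv2.CHAIN_APPROX_NONE)[0]:
        a=cv2.contourArea(k)
        if amin<a<amax: out.append((k[:,0,:].astype(float),a,cv2.minAreaRect(k)))
    return out
E
python3 - <<'E'
from det import *
import pickle
fs=pickle.load(open("fs.pkl","rb"))
for n in "ABC":
    for lo,hi,lab in [(-1,62,"dark"),(70,125,"grey")]:
        for k,a,r in blobs(fs[n],lo,hi,250,9000): print(n,lab,int(a),np.round(r[0]),np.round(r[1]),round(r[2]))
c=fs["B"]["color"]; print([c[y,x].tolist() for x,y in [(170,175),(340,175),(262,160),(230,228)]], fs["C"]["color"][170,270],fs["C"]["color"][105,270])
E
```

```text
A dark 774 [271. 295.] [47. 24.] 63
A dark 320 [275. 218.] [33. 25.] 23
A dark 810 [197. 171.] [35. 26.] 15
A dark 738 [280. 158.] [34. 25.] 5
A dark 330 [288.  80.] [29. 37.] 90
A grey 893 [422. 368.] [30. 45.] 90
A grey 889 [ 92. 368.] [30. 45.] 90
A grey 2509 [258. 271.] [170.  42.] 0
A grey 5346 [508. 211.] [ 49. 221.] 14
A grey 8776 [427. 139.] [ 67. 294.] 12
A grey 3383 [372.  28.] [60. 69.] 11
B dark 326 [188. 295.] [29. 24.] 14
B dark 285 [260. 285.] [29. 23.] 3
B dark 349 [263. 161.] [22. 20.] 90
B grey 775 [ 90. 368.] [31. 39.] 90
B grey 792 [263. 160.] [32. 32.] 45
B grey 4329 [338. 174.] [51. 92.] 12
B grey 1058 [275.  14.] [29. 42.] 90
C dark 279 [262. 286.] [19. 17.] 90
C dark 370 [259.  45.] [19. 23.] 83
C grey 828 [ 90. 368.] [30. 39.] 90
C grey 779 [183. 314.] [24. 37.] 83
C grey 594 [181. 287.] [26. 32.] 84
C grey 2055 [329. 302.] [50. 71.] 11
C grey 361 [136. 238.] [60. 38.] 81
C grey 3828 [271. 152.] [77. 56.] 82
C grey 807 [257.  72.] [73. 27.] 82
C grey 7661 [135.  90.] [197.  83.] 81
[[78, 82, 80], [74, 78, 76], [45, 46, 41], [165, 167, 150]] [83 87 87] [124 124 124]
```

```bash
cat >> h.py <<'E'
K1=0.0
def ray(f,uv,k1=None):
    k1=K1 if k1 is None else k1
    F=f["color"].shape[0]/2/np.tan(np.radians(f["vertical_fov"]/2)); K=np.array([[F,0,f["cx"]],[0,F,f["cy"]],[0,0,1]])
    n=cv2.undistortPoints(np.atleast_2d(np.array(uv,float))[:,None],K,np.array([k1,0,0,0,0.]))[:,0]
    return np.array(f["position"]),R.from_quat(f["orientation"]).apply(np.c_[n,np.ones(len(n))])
def plane(f,uv,z,k1=None):
    p,d=ray(f,uv,k1); return (p+d*((z-p[2])/d[:,2])[:,None])[:,:2]
E
python3 - <<'E'
from h import *
import pickle
fs=pickle.load(open("fs.pkl","rb"))
P=[("A",(197,171),"B",(188,295),22),("A",(280,158),"B",(260,285),22),("A",(288,80),"B",(262,226.5),22)]
for k in (0,-.1,-.15,-.2,-.25,-.3): print(k,[ (plane(fs[a],u,z,k)-plane(fs[b],v,z,k))[0].round(1).tolist() for a,u,b,v,z in P])
S=grab_frame("scene");D=grab_frame("side")
for k in (0,-.1,-.15,-.2,-.25,-.3): print(k,[(plane(S,u,22,k)-plane(D,v,22,k))[0].round(1).tolist() for u,v in [((177,229),(285,247)),((149,266),(335,244)),((235,255),(289,211))]])
E
```

```text
0 [[-1.6, -6.2], [-1.8, -6.1], [3.2, -6.5]]
-0.1 [[0.5, -2.0], [-1.8, -4.0], [3.9, -3.8]]
-0.15 [[1.8, 0.4], [-1.8, -2.9], [4.2, -2.4]]
-0.2 [[3.1, 2.8], [-1.8, -1.8], [4.6, -0.9]]
-0.25 [[4.5, 5.5], [-1.8, -0.6], [5.0, 0.7]]
-0.3 [[6.1, 8.4], [-1.8, 0.6], [5.5, 2.4]]
0 [[12.2, 6.7], [9.1, 4.9], [15.1, 5.3]]
-0.1 [[12.8, 6.4], [10.7, 4.2], [15.5, 5.2]]
-0.15 [[13.1, 6.2], [11.6, 3.9], [15.7, 5.2]]
-0.2 [[13.5, 6.1], [12.5, 3.5], [15.9, 5.2]]
-0.25 [[13.8, 5.9], [13.4, 3.1], [16.1, 5.2]]
-0.3 [[14.1, 5.7], [14.4, 2.7], [16.3, 5.2]]
```

```bash
sed -i 's/^K1=.*/K1=-0.1/' h.py
python3 - <<'E'
from det import *
import pickle
fs=pickle.load(open("fs.pkl","rb"))
P=[("A",(197,171),"B",(188,295),11),("A",(280,158),"B",(260,285),11),("A",(288,80),"B",(262,226.5),11)]
for k in (0,-.1,-.2): print(k,[ (plane(fs[a],u,z,k)-plane(fs[b],v,z,k))[0].round(1).tolist() for a,u,b,v,z in P])
o=ori(0.); out={}
for n,p in [("lock",(555,280)),("carrier",(580,200)),("plunger",(565,-25)),("divB",(673,-48)),("divA",(438,-48)),("c4",(570,-135)),("c3",(562,-240)),("c2",(556,-334)),("c1",(442,-259))]:
    move_to((*p,200 if n=="lock" else 160),o); pause(.15); out[n]=grab_frame("wrist")
pickle.dump(out,open("near.pkl","wb"))
cv2.imwrite("pics/n1.png",cv2.resize(np.vstack([np.hstack([out[n]["color"][:,:,::-1] for n in g]) for g in (["carrier","lock","plunger"],["divB","c4","c2"])]),(798,400)))
print(state()["time"])
E
```

```text
0 [[-0.8, -0.4], [-1.0, -0.3], [4.1, -0.7]]
-0.1 [[1.4, 3.9], [-1.0, 1.8], [4.8, 2.0]]
-0.2 [[4.0, 8.9], [-1.0, 4.1], [5.6, 5.1]]
11.2333
```

View pics/n1.png

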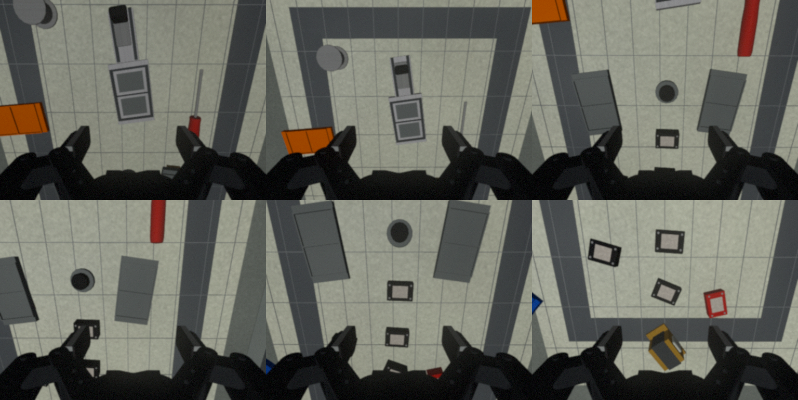

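```bash
sed -i 's/^K1=.*/K1=0.0/' h.py
cat >> det.py <<'E'
def rects(f,z,lo,hi,smin,smax):
    """blobs cast on plane z -> centre, long, short, yaw of long side (world), fill"""
    o=[]
    for k,a,r in blobs(f,lo,hi,150,30000):
        w=plane(f,k,z).astype(np.float32); (c,(s1,s2),ang)=cv2.minAreaRect(w)
        L,S,t=(s1,s2,ang) if s1>=s2 else (s2,s1,ang+90)
        if smin<S and L<smax: o.append([*np.round(c,1),round(L,1),round(S,1),round((t+90)%180-90,1),round(cv2.contourArea(w)/L/S,2)])
    return o
E
python3 - <<'E'
from det import *
import pickle
fs=pickle.load(open("near.pkl","rb"))
for n in ("c1","c2","c3","c4"): print(n,[r for r in rects(fs[n],11,-1,66,28,70)])
for n in ("c4","divB","divA","plunger"): print("div",n,[r for r in rects(fs[n],26.5,60,125,55,150)])
for n in ("plunger","divB","c4"): print("pl",n,[r for r in rects(fs[n],40,-1,62,20,45)], rects(fs[n],0,70,125,30,80))
for n in ("carrier","lock","plunger"): print("tray",n,[r for r in rects(fs[n],10,65,105,25,160)])
for n in ("carrier","lock"): print("lock",n,[r for r in rects(fs[n],90,-1,62,8,50)])
a=fs["carrier"]; cv2.imwrite("pics/carr.png",cv2.resize(a["color"][0:260,170:330,::-1],None,fx=2.3,fy=2.3))
E
```

```text
c1 [[np.float64(443.8), np.float64(-253.9), 51.3, 39.9, -15.9, 0.88], [np.float64(566.3), np.float64(-234.1), 57.5, 38.4, -4.2, 0.91], [np.float64(572.9), np.float64(-126.6), 58.4, 40.3, -2.0, 0.92]]
c2 [[np.float64(560.3), np.float64(-328.4), 51.4, 39.7, -22.6, 0.89], [np.float64(442.3), np.float64(-253.5), 57.7, 38.0, -15.9, 0.93], [np.float64(565.7), np.float64(-232.8), 51.2, 37.6, -3.8, 0.91]]
c3 [[np.float64(377.1), np.float64(-331.3), 46.7, 37.7, 87.8, 0.46], [np.float64(560.3), np.float64(-328.9), 53.3, 46.4, -22.5, 0.9], [np.float64(442.4), np.float64(-253.5), 56.4, 44.2, -16.1, 0.93], [np.float64(565.6), np.float64(-234.5), 51.6, 41.2, -3.8, 0.91], [np.float64(572.0), np.float64(-126.5), 51.9, 39.0, -1.7, 0.95], [np.float64(377.5), np.float64(-101.5), 59.7, 40.7, -89.9, 0.56]]
c4 [[np.float64(565.8), np.float64(-234.3), 51.3, 47.3, -3.4, 0.9], [np.float64(572.1), np.float64(-127.8), 51.0, 40.2, -2.0, 0.91], [np.float64(376.6), np.float64(-126.9), 46.3, 37.3, -86.3, 0.33], [np.float64(570.6), np.float64(-18.6), 34.0, 33.0, -65.4, 0.77]]
div c4 [[np.float64(680.4), np.float64(
[... 942 characters left out ...]
0.95], [np.float64(563.7), np.float64(318.7), 53.5, 31.0, -81.7, 0.7], [np.float64(398.6), np.float64(345.4), 98.9, 46.0, 0.1, 0.64]]
tray lock [[np.float64(585.1), np.float64(173.8), 51.4, 37.9, 8.0, 0.93], [np.float64(577.8), np.float64(225.2), 51.6, 37.8, 7.9, 0.94], [np.float64(567.3), np.float64(298.2), 34.3, 29.9, -82.2, 0.86]]
tray plunger [[np.float64(274.1), np.float64(-153.7), 157.2, 30.0, 75.5, 0.5], [np.float64(571.1), np.float64(-19.2), 47.1, 45.9, -89.9, 0.78], [np.float64(684.3), np.float64(-45.7), 137.1, 77.7, 82.2, 0.85]]
lock carrier [[np.float64(432.3), np.float64(313.7), 45.9, 28.3, -89.9, 0.54], [np.float64(471.2), np.float64(325.8), 25.2, 12.1, 68.4, 0.57]]
lock lock []
```

View pics/carr.png

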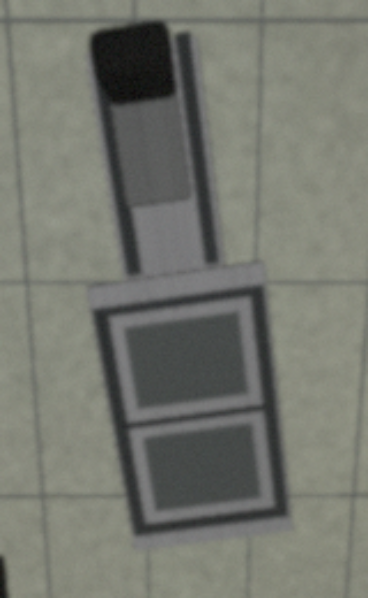

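Carrier centre is (581.4, 199.6), x axis +8.0°, and the place spacing of 51.8 mm matches the stated 52. The converters measure about 51.5×39, as they should. Next I'll pack the bottom layer.

```bash
cat > ops.py <<'E'
from det import *
C=np.array([581.4,199.6]); TH=np.radians(8.0)
def carr(x,y): return C+np.array([np.cos(TH)*x-np.sin(TH)*y,np.sin(TH)*x+np.cos(TH)*y])
def look(p,z,dims,lo,hi,rad=70,h=160):
    move_to((*p,h),ori(0.)); pause(.2); f=grab_frame("wrist")
    r=[x for x in rects(f,z,lo,hi,dims[1]-8,dims[0]+14) if np.hypot(x[0]-p[0],x[1]-p[1])<rad and x[5]>.8]
    r.sort(key=lambda x:np.hypot(x[0]-p[0],x[1]-p[1])); return f,r
def grasp(p,yaw,z,top):
    o=ori(yaw); command_gripper(85); move_to((*p,top),o); g=movel((*p,z),80,guard=15)
    command_gripper(0); s=state(); print("grasp",g,s["tcp_pos"].round(1),"w",round(s["gripper_width"],1),"F",round(s["finger_force"],1))
    z0=s["tcp_pos"][2]; movel((*p,top+60),150); return z0
def put(p,yaw,z,travel,openw):
    o=ori(yaw); q=state()["tcp_pos"]; movel((*q[:2],travel),150)
    move_to((*p,travel),o); print("w before",round(state()["gripper_width"],1))
    movel((*p,z+12),120); g=movel((*p,z-1.5),25,guard=5); s=state()
    print("put guard",g,s["tcp_pos"].round(1),"target z",z,"w",round(s["gripper_width"],1))
    command_gripper(openw); movel((*p,z+60),120)
def conv(p,place,zu):
    f,r=look(p,11,(52,38),-1,66); print(r)
    if not r: return False
    x=r[0]; assert abs(x[2]-52)<8 and abs(x[3]-38)<8
    dz=grasp(x[:2],np.radians(x[4]),5,60); w=state()["gripper_width"]
    if abs(w-52)>6: print("bad grip",w); return False
    put(carr(*place),TH,zu+dz+.5,120,78); return True
E
python3 - <<'E'
from ops import *
print(conv((572,-127.5),(0,-26),10), state()["time"])
f,r=look(carr(0,0),11,(52,38),-1,66); print(r, "want",carr(0,-26)); save(f,"p1")
E
```

```text
[[np.float64(572.0), np.float64(-127.8), 51.3, 40.5, -2.3, 0.9]]
grasp False [ 572.6 -128.     5.9] w 50.5 F 63.8
w before 50.4
put guard True [584.9 173.9  15.9] target z 16.366474886555547 w 50.2
True 19.0167
[] want [585.01850062 173.85303021]
```

View pics/p1.png

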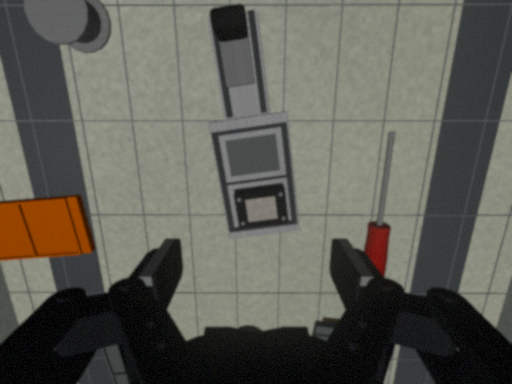

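The converter sits squarely in the right tray, around px (261,206). Second converter and the divider next.

Run:
```python
from ops import *
print(conv((565.7,-234),(0,26),10), state()["time"])
f,r=look((677.7,-40.6),26.5,(128,68),60,125,h=160); print(r); save(f,"d1")
f2=look(carr(0,0),11,(52,38),-1,66)[0]
cv2.imwrite("pics/p2.png",np.hstack([f2["color"][60:300,150:400,::-1],f["color"][60:300,150:400,::-1]]))
```

```text
[[np.float64(565.5), np.float64(-234.4), 51.6, 41.6, -3.7, 0.92]]
grasp False [ 566.2 -234.8    5.9] w 50.7 F 64.0
w before 50.6
put guard True [577.7 225.4  15.9] target z 16.39955780289871 w 50.2
True 28.875
[[np.float64(677.1), np.float64(-40.5), 131.7, 72.4, 83.2, 0.94]]
```

View pics/p2.png

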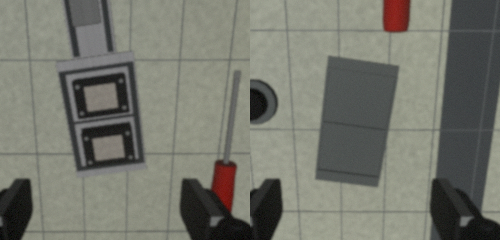

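Both converters are in their trays. The divider is clear, with its edges parallel to the measured 83°. Next I'll pick it and lay it.

Run:
```python
from ops import *
dz=grasp((677.4,-40.5),np.radians(82.8-90),4,75); w=state()["gripper_width"]
if abs(w-68)<6:
    put(carr(0,0),TH,32+dz-20+.5,150,85); print(state()["time"])
    f,r=look(carr(0,0),37,(128,68),60,125,h=190); print(r,carr(0,0)); save(f,"p3")
else: print("bad",w); save(grab_frame("scene"),"p3")
```

```text
grasp False [678.3 -40.6   5.2] w 66.8 F 67.9
w before 66.6
put guard True [581.3 199.6  17.2] target z 17.656216891239865 w 66.5
39.0917
[] [581.4 199.6]
```

View pics/p3.png

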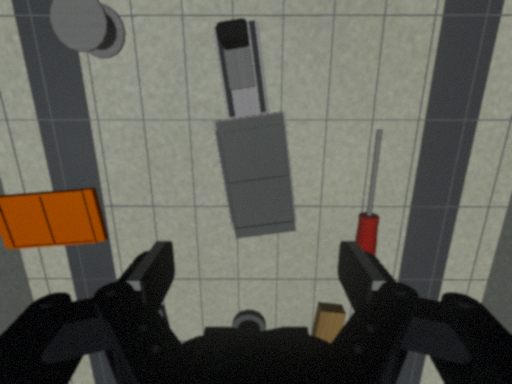

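The divider lies over both converters. I'll check its corners, px (217,122), (284,112), (295,231) and (237,237), then place the next converter.

Run:
```python
from ops import *
f=grab_frame("wrist")
P=np.vstack([plane(f,[(217,122),(284,112)],34),plane(f,[(295,231),(237,237)],45)])
c=P.mean(0); l=P[:2].mean(0)-P[2:].mean(0); print(P.round(1),c.round(1),C,np.linalg.norm(l).round(1),np.degrees(np.arctan2(l[1],l[0])).round(1)-90, np.linalg.norm(P[2]-P[3]).round(1))
if np.hypot(*(c-C))<6:
    print(conv((560.3,-328.5),(0,-26),42), state()["time"])
    f,r=look((442.5,-253.7),11,(52,38),-1,66); print(r)
```

```text
[[540.6 259.8]
 [608.7 269.7]
 [623.5 143.7]
 [559.4 136.3]] [583.  202.4] [581.4 199.6] 125.9 7.700000000000003 64.5
[[np.float64(522.6), np.float64(-365.5), 54.5, 46.8, -22.9, 0.86]]Traceback (most recent call last):
  File "<stdin>", line 6, in <module>
  File "ops.py", line 21, in conv
    x=r[0]; assert abs(x[2]-52)<8 and abs(x[3]-38)<8
                   ^^^^^^^^^^^^^^^^^^^^^^^^^^^^^^^^^
AssertionError
```

The blob sits about 50 mm from where it was, so that converter may have been knocked. I'll look.

Run:
```python
from ops import *
f,r=look((522.6,-365.5),11,(52,38),-1,66); print(r); save(f,"k1"); print(state()["time"])
```

```text
[[np.float64(523.3), np.float64(-364.8), 53.6, 41.8, -23.3, 0.85]]
42.6583
```

View pics/k1.png

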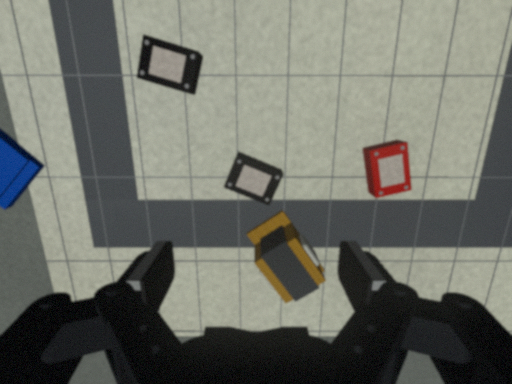

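Converter 2 was knocked to (523,-365), px (253,178), near the transformer's corner at px (283,211). I'll grasp it with a limited opening of 66 mm to keep the fingers clear.

```bash
sed -i 's/def grasp(p,yaw,z,top):/def grasp(p,yaw,z,top,w0=85):/; s/command_gripper(85); move_to((\*p,top),o)/command_gripper(w0); move_to((*p,top),o)/' ops.py
python3 - <<'E'
from ops import *
dz=grasp((523.0,-365),np.radians(-23.1),5,70,66); w=state()["gripper_width"]
if abs(w-52)<6:
    put(carr(0,-26),TH,42+dz+.5,150,78)
    print(conv((442.5,-253.7),(0,26),42))
f,r=look(carr(0,0),53,(52,38),-1,66,h=190); print(r,carr(0,26),carr(0,-26),state()["time"]); save(f,"p4")
E
```

```text
grasp False [ 523.7 -365.5    6.1] w 50.5 F 63.9
w before 50.3
put guard True [584.9 173.8  48. ] target z 48.55531724345868 w 50.9
[[np.float64(443.8), np.float64(-253.9), 51.6, 40.5, -16.0, 0.89]]
grasp False [ 444.  -254.1    5.8] w 50.3 F 62.9
w before 50.3
put guard True [577.7 225.4  47.8] target z 48.2757183535181 w 50.5
True
[[np.float64(579.0), np.float64(224.5), 54.7, 43.3, 8.5, 0.95], [np.float64(586.2), np.float64(174.2), 55.0, 46.1, 8.5, 0.94]] [577.78149938 225.34696979] [585.01850062 173.85303021] 60.1583
```

View pics/p4.png

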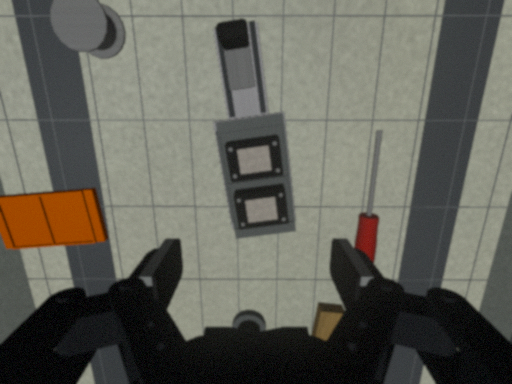

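The stack is complete: the layer 2 converters are within 2 mm of their places and square. The lock handle shows at px (233,34). Next is the lock.

Run:
```python
from ops import *
f=grab_frame("wrist"); h=plane(f,(233,34),71)[0]; R2=np.array([[np.cos(TH),np.sin(TH)],[-np.sin(TH),np.cos(TH)]])
hc=R2@(h-C); print("handle carrier frame",hc.round(1))
assert abs(hc[0])<8 and 115<hc[1]<145
p=carr(0,hc[1]); o=ori(TH)
command_gripper(60); move_to((*p,150),o); g=movel((*p,62),80,guard=12); print(g,state()["tcp_pos"].round(1))
if not g:
    command_gripper(0); s=state(); print("w",s["gripper_width"],s["finger_force"])
    q=carr(0,hc[1]-50); g=movel((*q,62),40,guard=18); s=state(); print("stop",g,(R2@(s["tcp_pos"][:2]-C)).round(1),s["wrist_force"].round(1),"travel",np.hypot(*(s["tcp_pos"][:2]-p)).round(1))
    command_gripper(60); movel((*s["tcp_pos"][:2],160),100)
f,_=look(carr(0,40),53,(52,38),-1,66,h=190); save(f,"l1"); print(state()["time"])
```

```text
handle carrier frame [ -1.3 134. ]
False [563.3 332.6  62.7]
w 22.745553708910286 60.36954581737518
stop True [-1.9 96.2] [-1.7  2.8  3.7] travel 37.8
65.9833
```

View pics/l1.png

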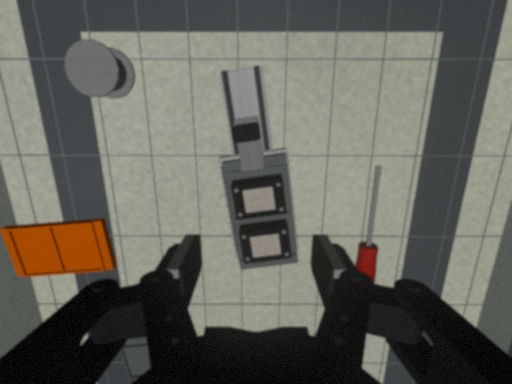

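The lock is near its stop, with the handle at px (246,131) and 37.8 mm travelled. I'll push from behind with closed fingers to be sure.

Run:
```python
from ops import *
R2=np.array([[np.cos(TH),np.sin(TH)],[-np.sin(TH),np.cos(TH)]]); o=ori(TH)
move_to((*carr(0,135),160),o); command_gripper(0); movel((*carr(0,135),68),100,guard=12)
for gd in (5,28):
    g=movel((*carr(0,98),68),15,guard=gd); s=state(); print(gd,g,(R2@(s["tcp_pos"][:2]-C)).round(2),(R2@s["wrist_force"][:2]).round(1))
movel((*carr(0,135),68),60); movel((*carr(0,135),160),120)
f,_=look(carr(0,40),53,(52,38),-1,66,h=190); print("handle",(R2@(plane(f,(246,131),71)[0]-C)).round(1))
cv2.imwrite("pics/l2.png",cv2.resize(f["color"][50:290,190:330,::-1],None,fx=2.4,fy=2.4)); print(state()["time"])
```

```text
5 True [ -0.14 112.29] [0.5 1.5]
28 True [ -0.27 112.49] [0.3 4.1]
handle [-1.3 96. ]
72.4667
```

View pics/l2.png

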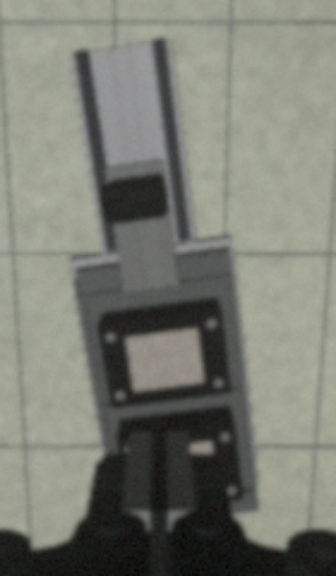

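Fingers met the handle at y=112.3 (94+7+11) and 28 N moved it only 0.2 mm, so the lock is at its stop. The stack is undisturbed. Next is the plunger; both base-box casts agree on about (570.6,-20).

Run:
```python
from ops import *
f,_=look((570.6,-20),40,(52,38),-1,66,h=190); command_gripper(0)
print(rects(f,40,-1,62,20,45),rects(f,0,70,125,30,80))
p=(570.6,-20); o=ori(0.)
move_to((*p,130),o); g=movel((*p,5),60,guard=4); z1=state()["tcp_pos"][2]
g2=movel((*p,z1-20),15,guard=25); pause(.3); s=state(); print(g,z1.round(1),g2,s["tcp_pos"].round(1),s["wrist_force"].round(1))
movel((*p,200),80); 
f=grab_frame("wrist"); save(f,"pl"); move_to((560,0,300),o); pause(.5)
a=grab_frame("wrist"); b=grab_frame("scene")
cv2.imwrite("pics/end.png",cv2.resize(np.hstack([a["color"][:,:,::-1],b["color"][:,:,::-1]]),(800,300))); print(state()["time"])
```

```text
[[np.float64(570.7), np.float64(-15.2), 29.6, 27.9, -89.9, 0.82]] [[np.float64(570.6), np.float64(-22.1), 49.7, 48.4, -88.7, 0.78]]
True 21.0 True [570.4 -20.   16.1] [-1.  -0.5  7.6]
80.475
```

View pics/end.png

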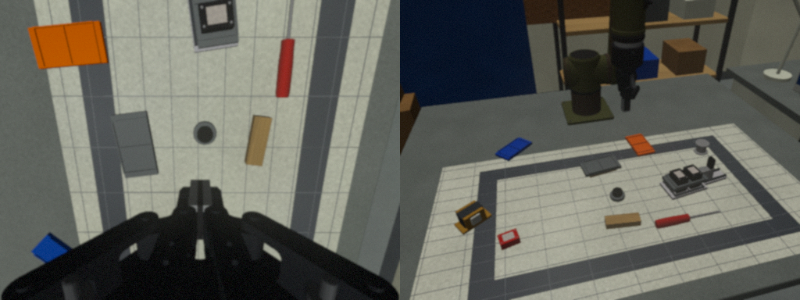

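Run:
```python
from ops import *
p=(570.6,-20); o=ori(0.)
move_to((*p,60),o)
g=movel((*p,34),20,guard=1.5); print("touch?",g,state()["tcp_pos"][2])
for z in (26,22,18,16.2,15.2,14.2):
    g=movel((*p,z),20,guard=22); pause(.15); s=state(); print(z,g,s["tcp_pos"][2].round(2),s["wrist_force"].round(1))
    if g: break
movel((*p,200),80); move_to((560,0,300),o); pause(.5); print(state()["time"])
```

```text
touch? False 34.14728763448697
26 False 26.21 [0.2 0.3 2.7]
22 False 22.16 [0.2 0.5 4.8]
18 False 18.35 [-0.3 -0.1  6.8]
16.2 False 16.67 [ 0.2 -0.1  7.9]
15.2 False 16.03 [-1.6 -0.1  9. ]
14.2 False 15.93 [-2.4  0.2 17.1]
89.2417
```

At z≈15.95 the force climbs steeply without further travel, so that is the full stroke, and the plunger was then released. Handing in.

Run:
```python
from plant import *
print(finish_job())
```

```text
the job is handed in; nothing more can be done
None
```

I handed the job in at about 89 s: four converters in two layers with one divider between them, the lock pushed to its end stop, then the plunger pressed to its bottom stop and released; the hand-in returned no verdict.

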